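Hang a tube carrier on a bent rod and slide it home

TASK

Take the drilled tube carrier out of its rack bay, thread it by its hole onto the open end of the bent steel rod, and slide it gently, without forcing it, right round the bend until it comes up against the black stop collar. Let it hang there on its own, and leave the thin undrilled carrier in its bay and everything else on the bench where it is.

Things in the scene. Friction and masses are not known exactly. Their poses are not given: they have to be found in the camera images.
- carrier_center (a point): Centre (55 mm up) of the loose drilled carrier: white plastic, 0.14-0.28 kg, 110 mm tall: upright plate 24 mm thick (x), 50 mm wide (y), a 22 mm hole through it along x near the top, on a foot 56 (x) by 50 (y) by 25 mm high with stub tubes to 44 mm. Starts upright in a bay whose walls cover its narrow sides (50 mm apart) to the top: there pinch it through x; on the rod it must be held by those sides, hole free.
- carrier_bore (a point): Centre of the carrier's 22 mm through hole: 33 mm above carrier_center, 88 mm above the underside, 22 mm below the top. Its x is the axis of the hole. As the hole lies high, the carrier hangs upright on the rod by itself.
- stand: Fixed stand, origin on the bench below the crossing of the two rod legs' axes, z up. Level steel rod 14 mm thick, axis 170 mm up: free leg along y = 0 from its open end x = -130 to x = -60 mm, then a 90 degree bend, radius 60 (arc centre x = y = -60 mm), then a leg along x = 0 from y = -60 to the post at y = -200. Base plate 100 x 120 mm, 14 high, centred at y = -215.
- rod_tip (a point): On the rod's axis at its open end (stand x = -130, y = 0, z = 170 mm); the round end sticks out 7 mm further. The carrier goes on in the stand's +x direction.
- rod_bend (a point): On the rod's axis half-way round the bend.
- rod_home (a point): On the rod's axis at stand x = 0, y = -153 mm: the middle of the carrier's hole when the carrier touches the black stop collar (34 mm across, 12 mm long, fixed on the rod, near face at y = -165 mm). Hanging free, the hole's centre is 4 mm below the rod's axis.
- rack: Fixed grey rack, origin on the bench under its middle. Floor plate 100 (x) by 152 (y) mm, 10 mm thick; three upright walls 8 mm thick, 50 mm long (x), to 122 mm above the bench, at y = -64, 0, 64 mm. The two bays are 56 mm wide, centred at y = -32 and 32 mm, open at the top and at both x ends; a carrier stands in each.
- mat: Fixed black rubber mat, 100 by 100 mm, 3 mm thick, origin at the centre of its underside: always clear, a good place to put the carrier down.
- blank: The other loose carrier, in the other bay: same foot and height (110 mm), but its plate is thin (12 mm) and has no hole; origin at the centre of its underside. It stays there.
- tip_box: Bystander: grey pipette tip box with clear lid, 87 x 122 x 64 mm; origin under its centre.
- beaker: Bystander: glass beaker, 64 mm across, 75 mm high; origin under its centre.
- petri: Bystander: closed petri dish, 94 mm across, 18 mm high; origin under its centre.
- pen: Bystander: black pen, 135 x 13 x 13 mm, lying along its x; origin under its centre.
- bottle: Bystander: glass bottle with blue cap, 60 mm across, 105 mm high; origin under its centre.
- dish: Bystander: white square weighing dish, 70 x 70 x 18 mm; origin under its centre.
- timer: Bystander: grey bench timer, 50 x 70 x 28 mm; origin under its centre.
There are look-alikes about, which are no part of the job. What is shaped like the part that bears carrier_center but green or yellow is not meant.

How it is judged:
By the outcome, as a careful person would: the job done as asked, in the order asked, and still so for the second after the job is handed in, with the robot touching nothing.
It also fails if it takes over 66 s, if anything falls off the work surface, if the arm or the gripper's body presses on something with over 40 N, if the wrist force passes 120 N, or if a joint passes its speed limit or range.

ROBOT

A 6-joint arm with a two-finger parallel gripper is mounted at the origin on the work surface. World frame = base frame: x ahead of the robot, y to its left, z up, the work surface at z = 0. Lengths are in m, angles in rad, forces in N, time in s.
With the tool pointing down it reaches from about 0.35 to 0.925 m from the base axis. Payload 6.4 kg.
Tool frame: the origin (TCP) lies at the very end of the fingers, on their centre line; the grasp point (between the pads) lies 19 mm behind it (ctrl.hold_point_z is the z of the grasp point in the tool frame, in m); z points along the fingers, x is the direction in which the jaws open and shut, and the axes are right-handed (so a half turn about z gives the same grasp; the last joint's range is limited). The gripper opens to 94 mm and grips with 3 to 60 N. Pads are 16 mm wide; open, the fingers measure 119 mm over their backs; the gripper's body (75 mm by 177 mm) begins 78 mm behind the grasp point.
Start: joints at [1.1, 0.245, 1.558, -0, 1.339, -0.174], TCP at [0.19, 0.622, 0.205] pointing down, gripper open.
Joint ranges: [-3.13, 3.13], [-1.02, 2.26], [0.13, 2.54], [-0.95, 4.09], [0.21, 2.88], [-2.74, 2.74]. Speed limits (rad/s): [2.57, 2.57, 3.14, 3.14, 3.14, 3.14].

INTERFACE

Orientations are given as a rotation vector (axis times angle).
In Python, from rig import ctrl gives the robot as it stands. The module is installed in compiled form; this text tells all that it offers.
- The arm moves only by the tool send_rows, never from a script. Its argument "rows" is a list of rows, each an object of numbers: "tx", "ty", "tz": the shift along the tool's x, y, z in cm; "turn": the turn about the tool's z in rad. A call has 1 to 20 rows; each row is the pose to reach, as a shift and turn from the pose measured when the call began, along the tool's axes at that moment; what a row does not reach only later rows make up. A row lasts 1/8 s, in which the tool goes at most 62.5 mm and 10.7 degrees, less where a joint would pass 70% of its speed; a pose out of reach is approached as far as the arm can. A call with a gripper value outside its range is refused whole. "claw" is the closure, from 0 (fully open) to 1 (shut), set as the call begins (left out, the last holds). The fingers move at their own pace and stop on an object; "newtons" is the grip in N (left out, the last holds). Time passes only in rows, so rows that repeat a pose let the fingers close. It gives the time, the measured TCP pose, the force and the opening at its end, in the units of the state.
- ctrl.observe(): the state, without advancing time (a new reading comes with each control period).
- ctrl.get_image(name): name is "scene" or "top" or "wrist"; returns a dict with "image" (400x640x3 uint8, blue, green, red), "fx", "fy", "cx", "cy" (pixels), "k1" (the pictures are not rectified: a ray, as slopes to the right and down, at radius r is drawn at 1 + k1 r^2 times it, then the intrinsics apply), "R" (3x3) and "t" (3): a world point X has camera coordinates R X + t; the wrist camera has in their place "tool_from_camera" (4x4, takes a point from camera to tool coordinates, whose origin is the TCP and whose axes are the tool frame's). Camera axes: x right, y down, z forward; pixel columns grow to the right and rows downward; lengths in m; the calibration is good to about 2 mm. A picture is of the moment at which its call begins: read the wrist's pose just before it. There is no depth.
- ctrl.close_job(): hands the job in, once; it reports no verdict.
The state is a dict: "t": time; "joints": joint angles; "qd": joint speeds; "joint_efforts": joint torques, N m; "ee_pos": TCP position; "orientation": TCP orientation; "force": force on the tool from outside, world axes, zero at the start; "torque": the same for the moment, N m; "width": opening from 0.0 (shut) to 1.0 (fully open).
Only numpy, scipy, OpenCV 4.12 (cv2) and the standard library are available. Lean on these libraries where they do the work, as an engineer would, in place of code of your own. Each camera call takes 0.05 s, during which the arm holds its last target.

## Working session

There is one attempt and no reset: what is moved stays moved. The work goes in short steps, Python scripts to look and compute and a tool call to move; the robot and the scene stay as the last step left them, time stands still between calls to the robot, and variables do not carry over. Pictures are saved under pics/ and viewed, and the job is handed in when it is done.

Besides the shell and the picture viewer there is one more tool, called as name([rows], argument=value, ...), one row to a line, values as JSON. send_rows: Moves the arm, as the interface text tells. Its arguments: {"type":"object","properties":{"rows":{"type":"array"},"claw":{"type":"number"},"newtons":{"type":"number"}},"required":["rows"]}

```bash
mkdir -p pics
cat > h.py <<'E'
import numpy as np, cv2
from rig import ctrl
from scipy.spatial.transform import Rotation as Rn
def grab(name,fn):
    s=ctrl.observe(); d=ctrl.get_image(name); cv2.imwrite('pics/'+fn+'.png',d['image'])
    if name=='wrist':
        T=np.array(d['tool_from_camera']); Rw=Rn.from_rotvec(s['orientation']).as_matrix()
        Rc=Rw@T[:3,:3]; o=Rw@T[:3,3]+np.array(s['ee_pos'])
        R=Rc.T; t=-R@o
    else: R=np.array(d['R']); t=np.array(d['t'])
    c=dict(fx=d['fx'],fy=d['fy'],cx=d['cx'],cy=d['cy'],k1=d['k1'],R=R,t=t)
    np.savez('pics/'+fn+'.npz',**c); return d['image'],c
def load(fn): 
    z=np.load('pics/'+fn+'.npz'); return {k:z[k] for k in z.files}
def ray(c,u,v):
    K=np.array([[c['fx'],0,c['cx']],[0,c['fy'],c['cy']],[0,0,1.]])
    p=cv2.undistortPoints(np.array([[[u,v]]],float),K,np.array([float(c['k1']),0,0,0]),None,None,None).ravel() if False else cv2.undistortPointsIter(np.array([[[u,v]]],float),K,np.array([float(c['k1']),0,0,0]),None,None,(3,100,1e-10)).ravel()
    d=c['R'].T@np.array([p[0],p[1],1]); return -c['R'].T@c['t'], d/np.linalg.norm(d)
def onz(c,u,v,z):
    o,d=ray(c,u,v); return o+d*(z-o[2])/d[2]
def tri(rs):
    A=np.zeros((3,3));b=np.zeros(3)
    for o,d in rs:
        P=np.eye(3)-np.outer(d,d);A+=P;b+=P@o
    X=np.linalg.solve(A,b); return X,[np.linalg.norm((np.eye(3)-np.outer(d,d))@(X-o)) for o,d in rs]
def proj(c,X):
    p=c['R']@np.asarray(X,float)+c['t']; a=p[0]/p[2];b=p[1]/p[2];s=1+c['k1']*(a*a+b*b)
    return np.array([c['fx']*a*s+c['cx'],c['fy']*b*s+c['cy']])
E
python3 - <<'E'
from h import *
for n in ['scene','top','wrist']:
    i,c=grab(n,n+'0'); print(n,-c['R'].T@c['t'],c['fx'],c['k1'])
s=ctrl.observe(); print({k:np.round(v,3) for k,v in s.items()}, ctrl.hold_point_z)
E
```

```text
scene [1.04698297 0.97426512 0.96625424] 491.36667185021236 -0.12202739642985401
top [0.47666783 0.08426817 1.3428341 ] 503.4713627131768 -0.054965685641715716
wrist [0.11850509 0.64247134 0.38287345] 318.10599086994137 -0.03598788273072106
{'t': np.float64(0.15), 'joints': array([ 1.1  ,  0.246,  1.559, -0.   ,  1.339, -0.174]), 'qd': array([ 0.   , -0.001, -0.005, -0.   , -0.002,  0.   ]), 'joint_efforts': array([ 1.0000e-03, -4.1627e+01, -3.1498e+01,  6.9000e-02,  3.2000e-02,
       -0.0000e+00]), 'ee_pos': array([0.19 , 0.621, 0.205]), 'orientation': array([ 2.525e+00,  1.868e+00, -2.000e-03]), 'force': array([ 0.408, -0.766,  0.671]), 'torque': array([-0.021,  0.013,  0.028]), 'width': np.float64(0.997)} -0.0188
```

View pics/scene0.png

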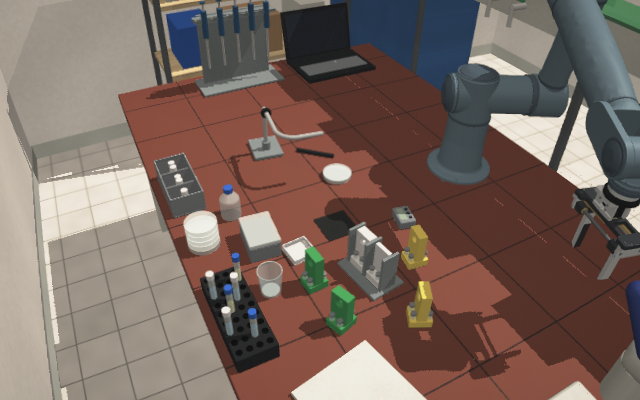

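View pics/top0.png

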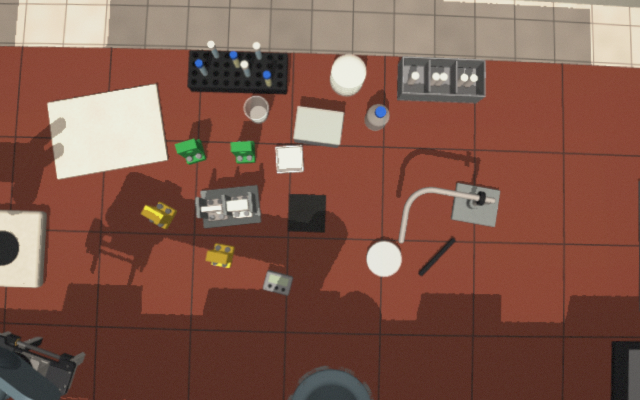

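View pics/wrist0.png

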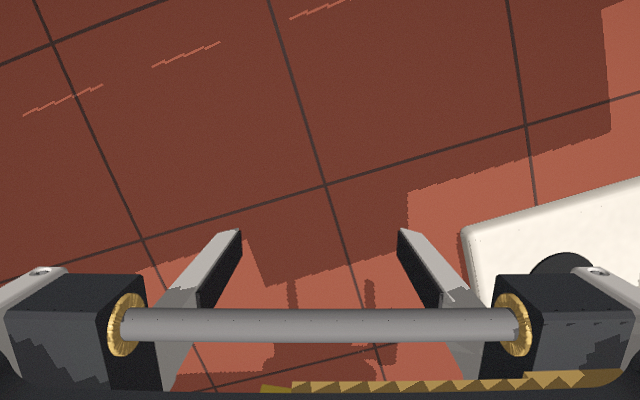

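The top view shows the rack at about (228,206) with two white carriers, the mat at (307,213), and the rod from (402,240) round to the post at (480,198). I'll enlarge these areas.

Run:
```python
import cv2
t=cv2.imread('pics/top0.png'); s=cv2.imread('pics/scene0.png')
cv2.imwrite('pics/c1.png',cv2.resize(t[175:245,180:275],None,fx=8,fy=8,interpolation=cv2.INTER_CUBIC))
cv2.imwrite('pics/c2.png',cv2.resize(t[140:280,370:510],None,fx=4.2,fy=4.2,interpolation=cv2.INTER_CUBIC))
cv2.imwrite('pics/c3.png',cv2.resize(s[210:305,330:420],None,fx=6,fy=6,interpolation=cv2.INTER_CUBIC))
cv2.imwrite('pics/c4.png',cv2.resize(s[95:170,240:340],None,fx=8,fy=8,interpolation=cv2.INTER_CUBIC))
```

```text
(no output)
```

View pics/c1.png

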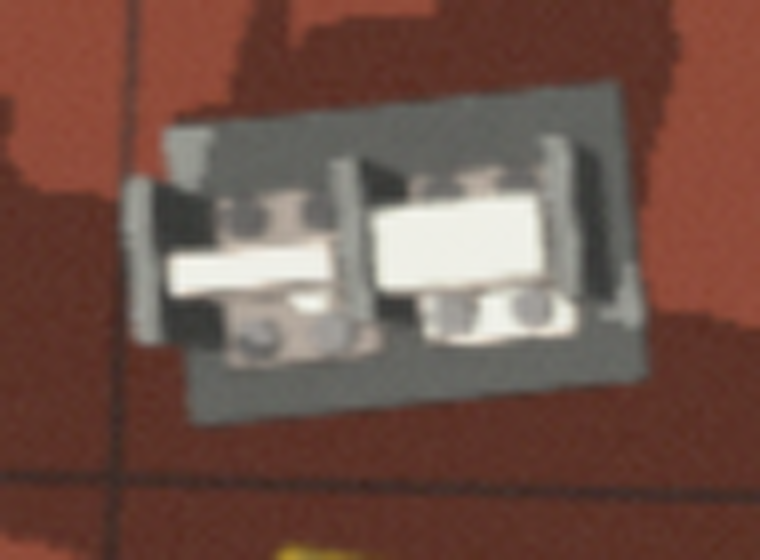

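View pics/c2.png

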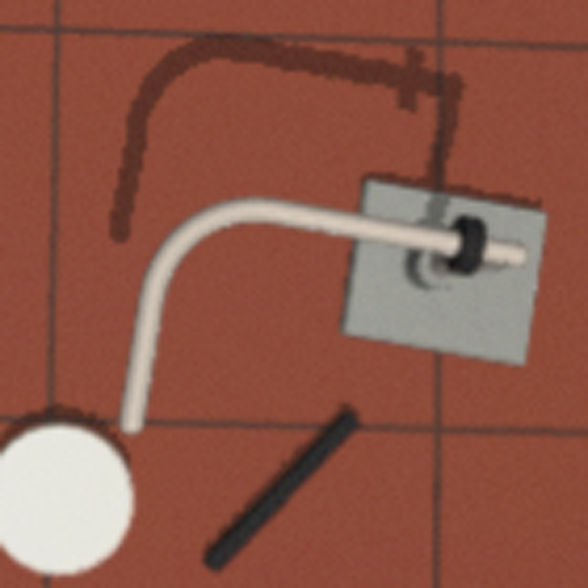

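View pics/c3.png

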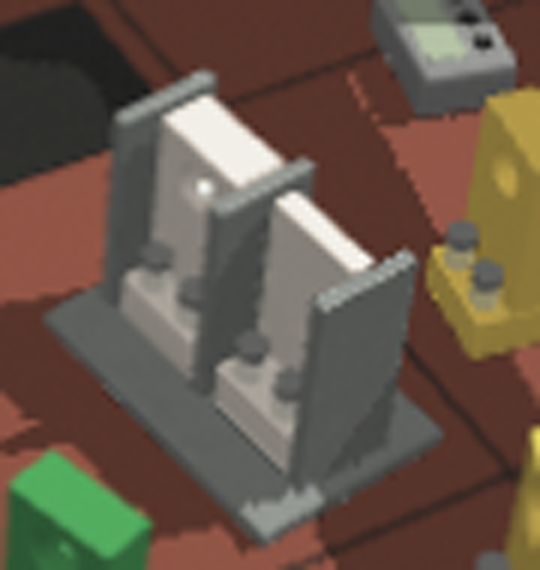

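View pics/c4.png

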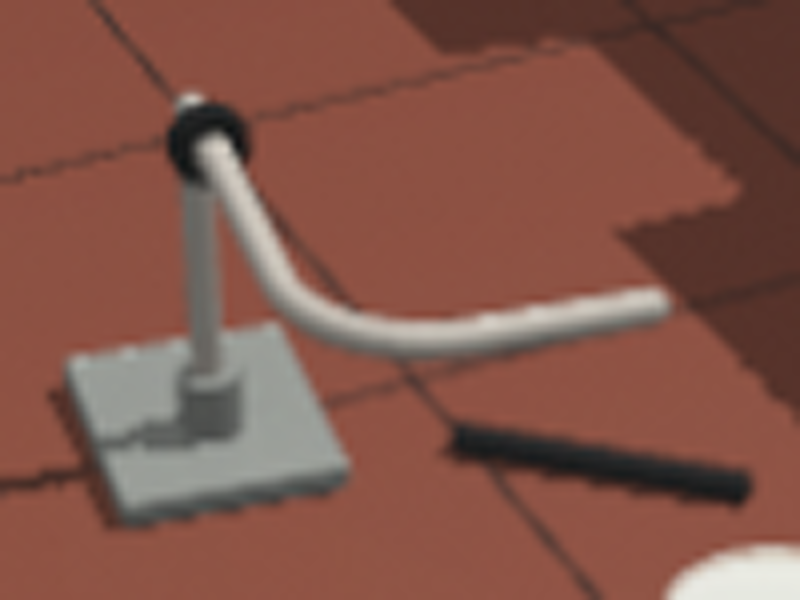

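Candidates for the carrier in the top view:
- White thick plate at (238,205), in the right bay. It has a visible hole in the scene view, at about (364,241).
- White thin plate at (211,209), with no hole.
- Two green ones at (190,151) and (243,151), and two yellow ones at (158,214) and (221,255), which are look-alikes.

The white thick drilled one at (238,205) fits the description, and the crops confirm its thickness and hole. Next I'll measure it.

```bash
cat > m1.py <<'E'
from h import *
i=cv2.imread('pics/top0.png'); c=load('top0')
g=i.astype(int).min(2)
m=(g>200).astype(np.uint8); m[:190]=0;m[225:]=0;m[:,:195]=0;m[:,260:]=0
cs,_=cv2.findContours(m,cv2.RETR_EXTERNAL,cv2.CHAIN_APPROX_NONE)
for k in cs:
    if cv2.contourArea(k)<40: continue
    P=np.array([onz(c,*p,0.120)[:2] for p in k[:,0].astype(float)],np.float32)
    r=cv2.minAreaRect(P*1000); print('top rect',r, cv2.boundingRect(k))
# rod
S=i[:,:,2].astype(int)-i[:,:,0]; rod=((g>120)&(S<60)).astype(np.uint8)
pts=[]
for v in range(218,240):
    u=np.where(rod[v,395:425])[0]+395
    w=i[v,395:425].astype(float)[:,0]; b=np.median(w); w=np.clip(w-b-15,0,None); pts.append(((w*np.arange(395,425)).sum()/w.sum(),v))
A=np.array([onz(c,*p,0.17)[:2] for p in pts]);
print('free leg px',np.round(pts[::5],1).tolist())
pts=[]
for u in range(436,455):
    w=i[180:206,u].astype(float)[:,0]; b=np.median(w); w=np.clip(w-b-15,0,None); pts.append((u,(w*np.arange(180,206)).sum()/w.sum()))
B=np.array([onz(c,*p,0.17)[:2] for p in pts]); print('leg2 px',np.round(pts[::4],1).tolist())
def line(P):
    m=P.mean(0);_,_,V=np.linalg.svd(P-m);return m,V[0],np.abs((P-m)@V[1]).max()
a,da,ea=line(A);b,db,eb=line(B)
if da[0]<0: da=-da
if db[1]>0: db=-db
print(np.degrees(np.arctan2(da[1],da[0])),np.degrees(np.arctan2(db[1],db[0]))+90,ea,eb)
s=np.linalg.solve(np.c_[da,-db],b-a); X=a+da*s[0]; print('cross',X,'tip est',X-.13*da,'tip end',X-.137*da)
print('tip px',proj(c,[*(X-.137*da),.17]),'home px',proj(c,[*(X+.165*db),.17]))
for v in range(234,247): print(v,i[v,398:408,0])
E
python3 m1.py
```

```text
top rect ((517.7990112304688, 309.1846008300781), (9.707862854003906, 43.7408561706543), 1.6207973957061768) (202, 206, 19, 5)
top rect ((526.828125, 247.59710693359375), (24.26616096496582, 46.11581039428711), 2.1474263668060303) (227, 200, 20, 11)
free leg px [[404.7, 218.0], [403.8, 223.0], [402.9, 228.0], [402.0, 233.0], [401.3, 238.0]]
leg2 px [[436.0, 190.2], [440.0, 190.9], [444.0, 191.6], [448.0, 192.4], [452.0, 193.0]]
-8.603038761897517 -10.220128521180072 0.00026159480675730997 0.0028053948960989113
cross [ 0.58423901 -0.16432276] tip est [ 0.45570171 -0.14487635] tip end [ 0.44878047 -0.14382923]
tip px [400.5831401  242.08592329] home px [478.01989524 198.87011588]
234 [ 63 108 147 169 185 170 152  86  58  60]
235 [ 69 116 152 174 183 170 146  80  56  59]
236 [ 69 122 157 176 183 167 134  77  59  56]
237 [ 74 131 162 181 180 165 119  71  58  58]
238 [ 78 136 163 183 178 159 109  65  56  58]
239 [ 89 142 165 181 175 153  95  64  55  59]
240 [ 93 144 167 186 174 152  82  55  56  58]
241 [ 87 142 172 186 171 141  77  57  56  55]
242 [ 68 123 147 155 141 102  62  57  56  58]
243 [58 68 92 94 86 65 58 56 58 56]
244 [50 56 61 64 59 58 57 58 54 58]
245 [43 52 60 55 56 57 59 56 56 60]
246 [47 42 55 57 56 57 60 57 60 59]
```

```bash
cat >> h.py <<'E'
def toolmat(s=None):
    s=s or ctrl.observe(); return Rn.from_rotvec(s['orientation']).as_matrix(),np.array(s['ee_pos'])
def plan(target,psi_deg,s=None):
    """shift in tool axes (cm) and turn to reach TCP target with tool x at psi"""
    R,p=toolmat(s); d=R.T@(np.array(target)-p)*100
    psi=np.degrees(np.arctan2(R[1,0],R[0,0])); t=-(psi_deg-psi)
    return np.round(d,2),round(np.radians((t+180)%360-180),3),round(psi,2)
E
python3 - <<'E'
from h import *
d=ctrl.get_image('wrist'); print(np.round(d['tool_from_camera'],3))
print(plan([.46,.24,.32],5))
E
```

```text
[[ 1.     0.    -0.001 -0.001]
 [-0.     0.966  0.257 -0.075]
 [ 0.001 -0.257  0.966 -0.178]
 [ 0.     0.     0.     1.   ]]
(array([-28.57,  36.97, -11.5 ]), np.float64(1.187), np.float64(72.99))
```

```bash
python3 -c "
from h import *
print(plan([.527,.2475,.30],5))"
```

```text
(array([-25.9 ,  43.16,  -9.5 ]), np.float64(1.187), np.float64(72.99))
```

send_rows([
  {"tx":-1,"ty":1,"tz":-3,"turn":0.1},
  {"tx":-3.5,"ty":5,"tz":-6,"turn":0.25},
  {"tx":-7,"ty":10,"tz":-9.5,"turn":0.4},
  {"tx":-10,"ty":15,"tz":-9.5,"turn":0.55},
  {"tx":-13,"ty":20,"tz":-9.5,"turn":0.7},
  {"tx":-16,"ty":25,"tz":-9.5,"turn":0.85},
  {"tx":-19,"ty":30,"tz":-9.5,"turn":1.0},
  {"tx":-22,"ty":35,"tz":-9.5,"turn":1.1},
  {"tx":-24.5,"ty":40,"tz":-9.5,"turn":1.187},
  {"tx":-25.9,"ty":43.2,"tz":-9.5,"turn":1.187},
  {"tx":-25.9,"ty":43.2,"tz":-9.5,"turn":1.187},
  {"tx":-25.9,"ty":43.2,"tz":-9.5,"turn":1.187},
])

```text
t: 1.7
ee_pos: [0.5267, 0.2478, 0.2998]
orientation: [3.138, 0.137, -0.002]
force: [0.3, -0.5, -1.2]
width: 0.999
```

Run:
```python
from h import *
i,c=grab('wrist','w1'); s=ctrl.observe(); print(s['ee_pos'],s['t'],np.round(s['joints'],2),plan([.527,.2475,.30],5))
```

```text
[0.52655394 0.24817819 0.29994041] 1.75 [ 0.25  0.02  1.63 -0.    1.49  0.16] (array([ 0.04,  0.07, -0.01]), np.float64(0.001), np.float64(5.05))
```

View pics/w1.png

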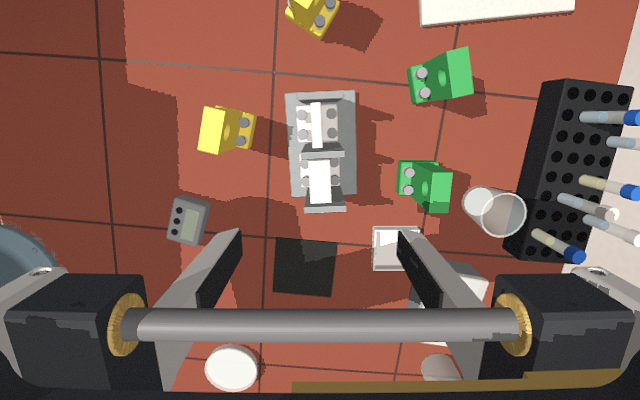

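The wrist view shows the rack at (320,150). The thick drilled plate is at (319,182) in the lower bay and the thin blank is at (317,124). I'll enlarge this to confirm.

Run:
```python
from h import *
i=cv2.imread('pics/w1.png'); c=load('w1')
cv2.imwrite('pics/c5.png',cv2.resize(i[85:220,275:365],None,fx=4.4,fy=4.4,interpolation=cv2.INTER_CUBIC))
g=i.astype(int).min(2)
for th in (215,235):
  m=(g>th).astype(np.uint8); m[:95]=0;m[212:]=0;m[:,:292]=0;m[:,350:]=0
  cs,_=cv2.findContours(m,cv2.RETR_EXTERNAL,cv2.CHAIN_APPROX_NONE)
  for k in cs:
    if cv2.contourArea(k)<40: continue
    P=np.array([onz(c,*p,0.120)[:2] for p in k[:,0].astype(float)],np.float32)
    r=cv2.minAreaRect(P*1000); print(th,np.round(r[0],1),np.round(r[1],1),r[2], cv2.boundingRect(k))
```

```text
215 [522.2 246.3] [34.4 49.6] 8.760882377624512 (300, 160, 31, 44)
215 [509.2 309.1] [26.7 48.5] 7.7479376792907715 (296, 102, 26, 46)
235 [522.3 246.3] [32.7 49.4] 8.311009407043457 (301, 160, 30, 44)
235 [509.5 308.8] [25.4 47.7] 7.617589950561523 (297, 103, 25, 45)
```

View pics/c5.png

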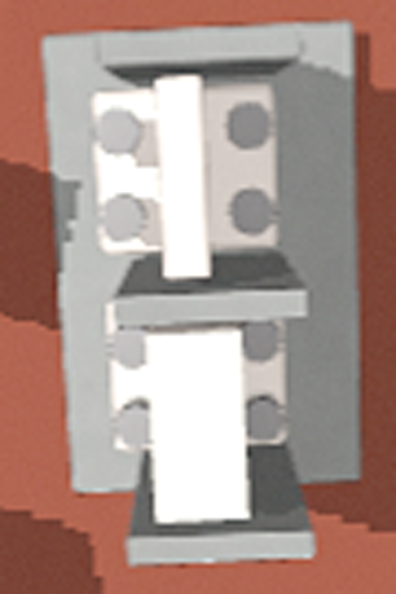

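The crop confirms a thick plate (24 mm) in the lower bay and a thin one in the upper. Now I'll take the corners.

Run:
```python
from h import *
c=load('w1')
q=[(152,328),(240,326),(250,518),(156,522)]
P=np.array([onz(c,275+(a+.5)/4.4-.5,85+(b+.5)/4.4-.5,.12) for a,b in q])[:,:2]; print(P.round(4))
print('center',P.mean(0)); 
for a,b in((1,2),(0,3),(0,1),(3,2)):
    d=P[b]-P[a]; print(np.linalg.norm(d),np.degrees(np.arctan2(d[1],d[0])))
# walls' top edges centers: 
w=[(118,322),(306,316),(128,560),(314,556),(102,35),(300,28)]
print(np.array([onz(c,275+a/4.4,85+b/4.4,.122) for a,b in w])[:,:2].round(4))
```

```text
[[0.5128 0.272 ]
 [0.5352 0.2745]
 [0.5427 0.2239]
 [0.518  0.2206]]
center [0.52717532 0.24772581]
0.051136140909248506 -81.54580935713275
0.05164599547821544 -84.25922075117023
0.02255784076773126 6.3360043993272095
0.024990279110962108 7.578776725867791
[[0.5046 0.2726]
 [0.5521 0.2784]
 [0.5119 0.2096]
 [0.5611 0.2151]
 [0.4955 0.3419]
 [0.5432 0.3477]]
```

```bash
python3 -c "
from h import *
print(plan([.527,.2477,.060],7))"
```

```text
(array([ 0.06,  0.03, 23.99]), np.float64(-0.034), np.float64(5.05))
```

send_rows([
  {"tx":0.06,"ty":0.03,"tz":4,"turn":-0.034},
  {"tx":0.06,"ty":0.03,"tz":9,"turn":-0.034},
  {"tx":0.06,"ty":0.03,"tz":13,"turn":-0.034},
  {"tx":0.06,"ty":0.03,"tz":16,"turn":-0.034},
  {"tx":0.06,"ty":0.03,"tz":19,"turn":-0.034},
  {"tx":0.06,"ty":0.03,"tz":21,"turn":-0.034},
  {"tx":0.06,"ty":0.03,"tz":23,"turn":-0.034},
  {"tx":0.06,"ty":0.03,"tz":24,"turn":-0.034},
  {"tx":0.06,"ty":0.03,"tz":24,"turn":-0.034},
], claw=0)

```text
t: 2.88
ee_pos: [0.5267, 0.2478, 0.0595]
orientation: [3.135, 0.192, -0.003]
force: [-0.3, -0.5, -0.2]
width: 0.994
```

send_rows([
  {"tz":0},
  {"tz":0},
  {"tz":0},
  {"tz":0},
  {"tz":0},
  {"tz":0},
  {"tz":0},
  {"tz":0},
], claw=1, newtons=15)

```text
invalid input
```

send_rows([
  {"tx":0,"ty":0,"tz":0,"turn":0},
  {"tx":0,"ty":0,"tz":0,"turn":0},
  {"tx":0,"ty":0,"tz":0,"turn":0},
  {"tx":0,"ty":0,"tz":0,"turn":0},
  {"tx":0,"ty":0,"tz":0,"turn":0},
  {"tx":0,"ty":0,"tz":0,"turn":0},
], claw=1, newtons=15)

```text
t: 3.62
ee_pos: [0.5267, 0.2477, 0.0595]
orientation: [3.135, 0.192, -0.003]
force: [0.3, -0.6, -0.3]
width: 0.401
```

send_rows([
  {"tx":0,"ty":0,"tz":0,"turn":0},
  {"tx":0,"ty":0,"tz":0,"turn":0},
  {"tx":0,"ty":0,"tz":0,"turn":0},
  {"tx":0,"ty":0,"tz":0,"turn":0},
])

```text
t: 4.12
ee_pos: [0.5267, 0.2477, 0.0595]
orientation: [3.135, 0.192, -0.003]
force: [1.1, 0.6, -0.3]
width: 0.26
```

send_rows([
  {"tx":0,"ty":0,"tz":-0.3,"turn":0},
  {"tx":0,"ty":0,"tz":-0.8,"turn":0},
  {"tx":0,"ty":0,"tz":-1.5,"turn":0},
  {"tx":0,"ty":0,"tz":-1.5,"turn":0},
])

```text
t: 4.62
ee_pos: [0.5274, 0.2479, 0.0755]
orientation: [3.135, 0.192, 0.0]
force: [0.1, -0.2, -2.0]
width: 0.252
```

Run:
```python
from h import *
i=cv2.imread('pics/top0.png'); c=load('top0')
m=((i.max(2)<45)).astype(np.uint8); m[:190]=0;m[235:]=0;m[:,:285]=0;m[:,330:]=0
k=max(cv2.findContours(m,0,1)[0],key=cv2.contourArea)
P=np.array([onz(c,*p,0.003)[:2] for p in k[:,0].astype(float)],np.float32)*1000
r=cv2.minAreaRect(P);print(r)
x,y=np.array(r[0])/1000
print(plan([.5274,.2479,.215],7), plan([x,y,.215],-8.6), x,y)
```

```text
((496.94537353515625, 77.35203552246094), (58.46625900268555, 95.71902465820312), 1.5300014019012451)
(array([ 0.000e+00,  1.000e-02, -1.395e+01]), np.float64(0.0), np.float64(7.01)) (array([ -5.1 ,  16.57, -13.94]), np.float64(0.272), np.float64(7.01)) 0.4969453735351563 0.07735203552246094
```

Run:
```python
from h import *
i=cv2.imread('pics/top0.png'); c=load('top0')
print(onz(c,307,213,.003), [onz(c,*p,.003)[:2].round(3).tolist() for p in [(289,195),(326,194),(326,231),(289,231)]])
x,y=onz(c,307,213,.003)[:2]
print(plan([x,y,.215],-8.6))
```

```text
[0.5155686  0.07525626 0.003     ] [[0.562, 0.125], [0.568, 0.026], [0.469, 0.023], [0.467, 0.122]]
(array([ -3.28,  17.  , -13.94]), np.float64(0.272), np.float64(7.01))
```

send_rows([
  {"tx":0,"ty":0,"tz":-1.5,"turn":0},
  {"tx":0,"ty":0,"tz":-4,"turn":0},
  {"tx":0,"ty":0,"tz":-7,"turn":0},
  {"tx":0,"ty":0,"tz":-10,"turn":0},
  {"tx":0,"ty":0,"tz":-12.5,"turn":0},
  {"tx":0,"ty":0,"tz":-14,"turn":0},
  {"tx":0,"ty":0,"tz":-14,"turn":0},
])

```text
t: 5.5
ee_pos: [0.5281, 0.2482, 0.217]
orientation: [3.136, 0.192, 0.004]
force: [0.3, 0.3, -1.6]
width: 0.251
```

```bash
python3 -c "
from h import *
print(plan([.5156,.0743,.217],-8.6))"
```

```text
(array([-3.360e+00,  1.711e+01, -1.000e-02]), np.float64(0.272), np.float64(7.01))
```

send_rows([
  {"tx":-0.4,"ty":2,"tz":0,"turn":0.03},
  {"tx":-1.2,"ty":6,"tz":0,"turn":0.09},
  {"tx":-2.1,"ty":10.5,"tz":0,"turn":0.16},
  {"tx":-2.8,"ty":14.5,"tz":0,"turn":0.22},
  {"tx":-3.3,"ty":16.5,"tz":3,"turn":0.26},
  {"tx":-3.4,"ty":17.1,"tz":7,"turn":0.272},
  {"tx":-3.4,"ty":17.1,"tz":11,"turn":0.272},
  {"tx":-3.4,"ty":17.1,"tz":13.5,"turn":0.272},
  {"tx":-3.4,"ty":17.1,"tz":15,"turn":0.272},
  {"tx":-3.4,"ty":17.1,"tz":15.5,"turn":0.272},
  {"tx":-3.4,"ty":17.1,"tz":15.8,"turn":0.272},
])

```text
t: 6.88
ee_pos: [0.5161, 0.0741, 0.0594]
orientation: [-3.133, 0.235, -0.006]
force: [-0.0, -0.6, -1.8]
width: 0.253
```

Run:
```python
from h import *
i,c=grab('scene','s2'); s=ctrl.observe(); print(s['ee_pos'],s['force'],s['t'],plan([.5156,.0743,.053],-8.6))
cv2.imwrite('pics/s2c.png',cv2.resize(i[130:300,250:430],None,fx=3.5,fy=3.5))
```

```text
[0.51607483 0.07416046 0.05931447] [-0.99744513 -0.57243321 -0.95006593] 6.925 (array([-0.05, -0.01,  0.63]), np.float64(0.0), np.float64(-8.58))
```

View pics/s2c.png

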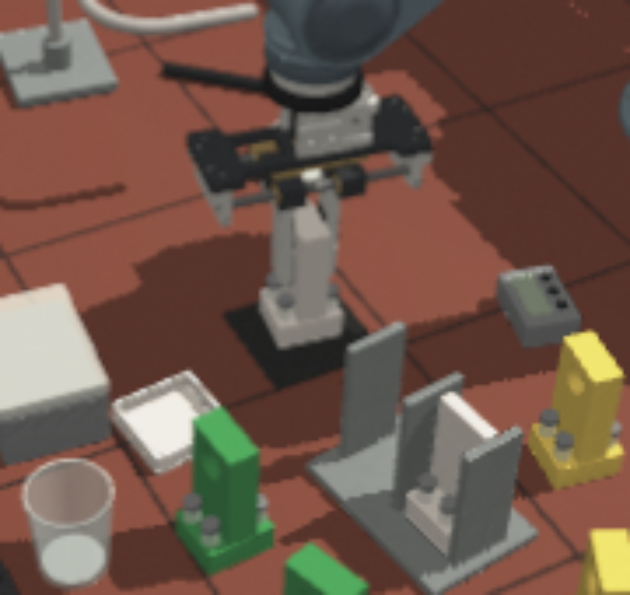

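The carrier hangs upright in the gripper over the mat, at crop (300,290), and the rack still holds the blank. I'll lower it now and release.

send_rows([
  {"tx":-0.05,"ty":0,"tz":0.3,"turn":0},
  {"tx":-0.05,"ty":0,"tz":0.55,"turn":0},
  {"tx":-0.05,"ty":0,"tz":0.65,"turn":0},
  {"tx":-0.05,"ty":0,"tz":0.65,"turn":0},
])

```text
t: 7.42
ee_pos: [0.5156, 0.0743, 0.0528]
orientation: [-3.133, 0.235, -0.006]
force: [0.6, -0.2, -1.7]
width: 0.259
```

send_rows([
  {"tx":0,"ty":0,"tz":0.08,"turn":0},
  {"tx":0,"ty":0,"tz":0.08,"turn":0},
])

```text
t: 7.68
ee_pos: [0.5158, 0.0743, 0.0525]
orientation: [-3.133, 0.235, -0.006]
force: [-1.2, 0.1, 1.9]
width: 0.25
```

send_rows([
  {"tx":0,"ty":0,"tz":0,"turn":0},
  {"tx":0,"ty":0,"tz":0,"turn":0},
  {"tx":0,"ty":0,"tz":0,"turn":0},
  {"tx":0,"ty":0,"tz":0,"turn":0},
  {"tx":0,"ty":0,"tz":0,"turn":0},
], claw=0.1)

```text
t: 8.3
ee_pos: [0.5158, 0.0743, 0.0525]
orientation: [-3.133, 0.235, -0.006]
force: [-0.3, 0.8, -0.4]
width: 0.75
```

send_rows([
  {"tx":0,"ty":0,"tz":-2,"turn":0},
  {"tx":0,"ty":0,"tz":-6,"turn":0},
  {"tx":0,"ty":0,"tz":-10,"turn":0},
  {"tx":0,"ty":0,"tz":-14,"turn":-0.17},
  {"tx":0,"ty":0,"tz":-17,"turn":-0.35},
  {"tx":0,"ty":0,"tz":-18,"turn":-0.53},
  {"tx":0,"ty":0,"tz":-18,"turn":-0.71},
  {"tx":0,"ty":0,"tz":-18,"turn":-0.89},
  {"tx":0,"ty":0,"tz":-18,"turn":-1.07},
  {"tx":0,"ty":0,"tz":-18,"turn":-1.25},
  {"tx":0,"ty":0,"tz":-18,"turn":-1.42},
  {"tx":0,"ty":0,"tz":-18,"turn":-1.571},
  {"tx":0,"ty":0,"tz":-18,"turn":-1.571},
  {"tx":0,"ty":0,"tz":-18,"turn":-1.571},
], claw=0)

```text
t: 10.05
ee_pos: [0.5151, 0.0743, 0.2324]
orientation: [2.381, 2.045, 0.004]
force: [0.3, -0.2, -0.2]
width: 0.999
```

Run:
```python
from h import *
i,c=grab('wrist','w2'); s=ctrl.observe(); print(s['ee_pos'],s['t'],np.round(s['joints'],2),plan([.5156,.0743,.1],81.4))
```

```text
[0.51506983 0.07431287 0.23244388] 10.1 [-0.07 -0.09  1.86  0.    1.36 -1.49] (array([ 0.  ,  0.  , 13.24]), np.float64(-0.001), np.float64(81.34))
```

View pics/w2.png

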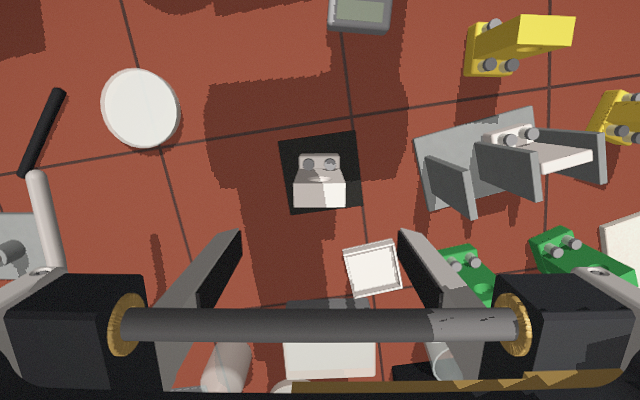

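The carrier stands upright on the mat. Its top face is at about (319,194) and square to the jaws. I'll measure its centre.

Run:
```python
from h import *
i=cv2.imread('pics/w2.png'); c=load('w2')
cv2.imwrite('pics/c6.png',cv2.resize(i[140:220,280:360],None,fx=7,fy=7,interpolation=cv2.INTER_CUBIC))
```

```text
(no output)
```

View pics/c6.png

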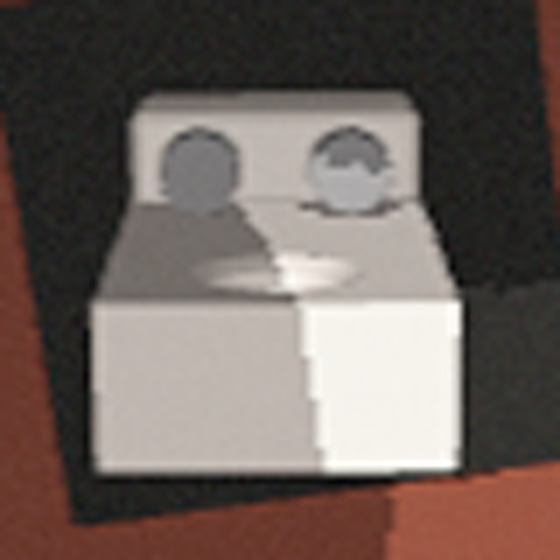

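Run:
```python
from h import *
c=load('w2'); R,p=toolmat()
q=[(91,300),(460,299),(460,472),(95,474)]
P=np.array([onz(c,280+(a+.5)/7-.5,140+(b+.5)/7-.5,.113) for a,b in q]); m=P.mean(0); print(P[:,:2].round(4),m)
for a,b in((0,1),(3,2),(0,3),(1,2)):
    d=P[b]-P[a]; print(np.linalg.norm(d),np.degrees(np.arctan2(d[1],d[0])))
m[2]=.069; print(plan(m,81.4))
```

```text
[[0.4993 0.0503]
 [0.5068 0.1001]
 [0.5312 0.0969]
 [0.5238 0.0466]] [0.51525528 0.07344635 0.113     ]
0.05035014421977669 81.48196617225342
0.050853540426884156 81.65148294091152
0.024755007664742434 -8.62291548415709
0.0246087695340855 -7.45195473765284
(array([-0.09, -0.03, 16.34]), np.float64(-0.001), np.float64(81.34))
```

send_rows([
  {"tx":-0.1,"ty":0,"tz":4,"turn":0},
  {"tx":-0.1,"ty":0,"tz":8,"turn":0},
  {"tx":-0.1,"ty":0,"tz":11,"turn":0},
  {"tx":-0.1,"ty":0,"tz":13.5,"turn":0},
  {"tx":-0.1,"ty":0,"tz":15.3,"turn":0},
  {"tx":-0.1,"ty":0,"tz":16.3,"turn":0},
  {"tx":-0.1,"ty":0,"tz":16.3,"turn":0},
])

```text
t: 10.98
ee_pos: [0.5154, 0.0733, 0.0692]
orientation: [2.382, 2.046, 0.004]
force: [-0.6, 1.0, -0.1]
width: 0.999
```

send_rows([
  {"tx":0,"ty":0,"tz":0,"turn":0},
  {"tx":0,"ty":0,"tz":0,"turn":0},
  {"tx":0,"ty":0,"tz":0,"turn":0},
  {"tx":0,"ty":0,"tz":0,"turn":0},
  {"tx":0,"ty":0,"tz":0,"turn":0},
  {"tx":0,"ty":0,"tz":0,"turn":0},
  {"tx":0,"ty":0,"tz":0,"turn":0},
], claw=1, newtons=12)

```text
t: 11.85
ee_pos: [0.5155, 0.0734, 0.0693]
orientation: [2.382, 2.046, 0.004]
force: [-0.1, 0.5, 1.5]
width: 0.534
```

```bash
cat > m2.py <<'E'
from h import *
i=cv2.GaussianBlur(cv2.imread('pics/top0.png'),(3,3),0); c=load('top0')
def edges(w):
    # half-level crossings around peak
    w=w.astype(float); k=int(np.argmax(w)); 
    bl=np.median(w[:6]); br=np.median(w[-6:])
    hl=(w[k]+bl)/2; hr=(w[k]+br)/2
    a=k
    while w[a]>hl: a-=1
    b=k
    while w[b]>hr: b+=1
    return a+(hl-w[a])/(w[a+1]-w[a]), b-1+(w[b-1]-hr)/(w[b-1]-w[b])
A=[];B=[];wd=[]
for v in range(217,240):
    a,b=edges(i[v,392:416,0]) if v>228 else edges(i[v,392:420,0]); A.append(((a+b)/2+392,v)); wd.append(b-a)
wb=[]
for u in range(432,453):
    a,b=edges(i[176:208,u,0]); B.append((u,(a+b)/2+176)); wb.append(b-a)
print(np.mean(wd),np.std(wd),np.mean(wb),np.std(wb))
A=np.array([onz(c,*p,.17)[:2] for p in A]);B=np.array([onz(c,*p,.17)[:2] for p in B])
def line(P):
    m=P.mean(0);_,_,V=np.linalg.svd(P-m);return m,V[0]*np.sign(V[0]@np.array([1,-1])),np.abs((P-m)@V[1]).max()
a,da,ea=line(A);b,db,eb=line(B)
print(np.degrees(np.arctan2(da[1],da[0])),np.degrees(np.arctan2(db[1],db[0]))+90,ea,eb)
s=np.linalg.solve(np.c_[da,-db],b-a);X=a+da*s[0]
print('cross',X,'tip end',X-.137*da,'meas tip px row ~242.3:',onz(c,401,242.6,.17))
E
python3 m2.py
```

```text
5.246042654531329 0.08898514708737307 5.133981516956407 0.09095159528469349
-8.627424762407509 -8.17987265312064 0.0001393222319248066 0.00041117859792936146
cross [ 0.58150543 -0.16394868] tip end [ 0.44605563 -0.1433975 ] meas tip px row ~242.3: [ 0.44760814 -0.14483003  0.17      ]
```

send_rows([
  {"tx":0,"ty":0,"tz":-1,"turn":0},
  {"tx":0,"ty":0,"tz":-3.5,"turn":0},
  {"tx":0,"ty":0,"tz":-6.5,"turn":0},
  {"tx":0,"ty":0,"tz":-8.0,"turn":0},
  {"tx":0,"ty":0,"tz":-8.0,"turn":0},
])

```text
t: 12.48
ee_pos: [0.5159, 0.0733, 0.1503]
orientation: [2.38, 2.045, 0.006]
force: [-0.7, 0.2, -3.0]
width: 0.528
```

Run:
```python
from h import *
X=np.array([.582,-.164]); a=np.radians(-8.5); d=np.array([np.cos(a),np.sin(a)])
T=X-.192*d; print(T,plan([*T,.150],81.5), plan([.40,.03,.15],81.5))
```

```text
[ 0.39210895 -0.13562059] (array([-22.52,  -9.08,  -0.03]), np.float64(-0.003), np.float64(81.32)) (array([ -6.03, -10.8 ,  -0.03]), np.float64(-0.003), np.float64(81.32))
```

send_rows([
  {"tx":-1,"ty":-1.5,"tz":0,"turn":0},
  {"tx":-3,"ty":-5,"tz":0,"turn":0},
  {"tx":-6,"ty":-8,"tz":0,"turn":0},
  {"tx":-10,"ty":-9.1,"tz":0,"turn":0},
  {"tx":-14,"ty":-9.1,"tz":0,"turn":0},
  {"tx":-18,"ty":-9.1,"tz":0,"turn":0},
  {"tx":-21,"ty":-9.1,"tz":0,"turn":0},
  {"tx":-22.5,"ty":-9.1,"tz":0,"turn":-0.003},
  {"tx":-22.5,"ty":-9.1,"tz":0,"turn":-0.003},
  {"tx":-22.5,"ty":-9.1,"tz":0,"turn":-0.003},
])

```text
t: 13.72
ee_pos: [0.3919, -0.1345, 0.1492]
orientation: [2.377, 2.05, 0.006]
force: [0.6, 0.3, -1.5]
width: 0.53
```

Run:
```python
from h import *
i,c=grab('wrist','w3'); i2,c2=grab('scene','s3'); s=ctrl.observe(); print(s['ee_pos'],s['t'],np.round(s['joints'],2))
cv2.imwrite('pics/s3c.png',cv2.resize(i2[80:200,220:380],None,fx=5,fy=5,interpolation=cv2.INTER_CUBIC))
X=np.array([.582,-.164]); a=np.radians(-8.5); d=np.array([np.cos(a),np.sin(a)]); e=np.array([d[1],-d[0]])
for n,cc in (('w',c),('s',c2)):
    for x in (-.137,-.1,-.06): print(n,x,proj(cc,[*(X+x*d),.17]).round(1))
    print(n,proj(cc,[*(X+.165*e),.17]).round(1), 'bore',proj(cc,[s['ee_pos'][0],s['ee_pos'][1],s['ee_pos'][2]+.0217]).round(1))
```

```text
[ 0.39202628 -0.13444395  0.14942976] 13.825 [-0.61 -0.29  2.19  0.    1.24 -2.03]
w -0.137 [318.6 344.3]
w -0.1 [318.5 393.5]
w -0.06 [318.5 440.6]
w [ 94.5 494.6] bore [320.7 259.6]
s -0.137 [323.4 131.9]
s -0.1 [311.8 133.9]
s -0.06 [299.  136.1]
s [266.3 112.8] bore [340.6 128.9]
```

View pics/w3.png

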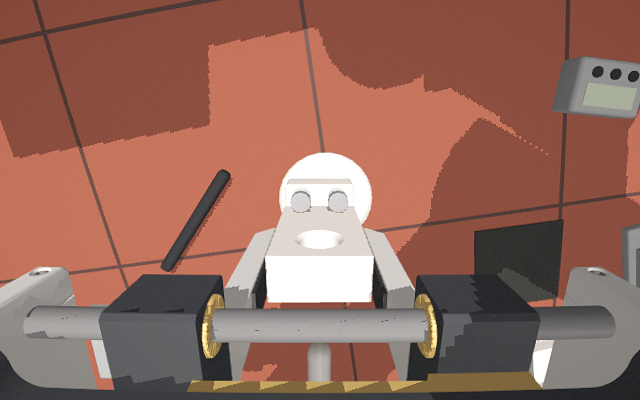

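View pics/s3c.png

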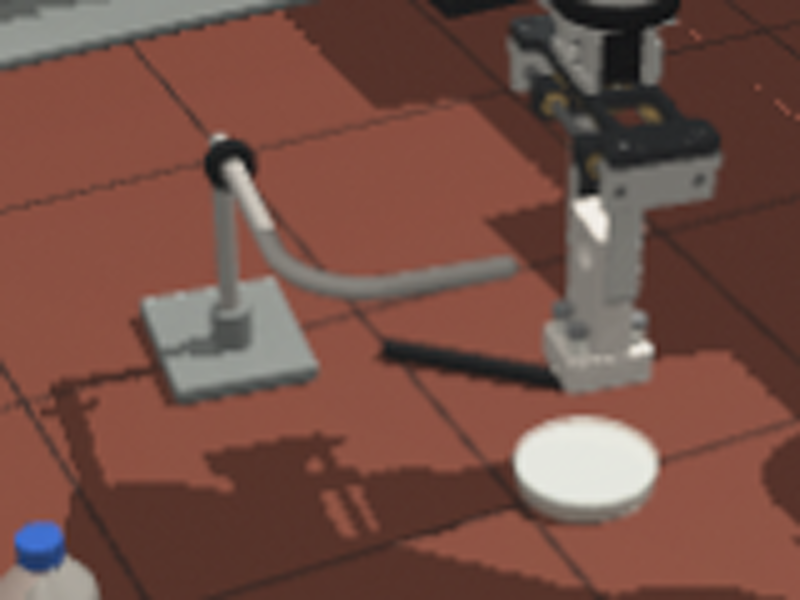

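Run:
```python
from h import *
i=cv2.imread('pics/s3.png')
cv2.imwrite('pics/s3d.png',cv2.resize(i[105:160,290:355],None,fx=12,fy=10.9,interpolation=cv2.INTER_CUBIC))
c=load('s3'); s=ctrl.observe(); a=np.radians(-8.5); d=np.array([np.cos(a),np.sin(a)]);X=np.array([.582,-.164])
b=np.array(s['ee_pos'])+[0,0,.0217]; b[:2]+=.012*d
def cr(p): return ((p-[290,105])*[12,10.9]).round(0)
print('bore face',cr(proj(c,b)), 'rod',[cr(proj(c,[*(X+x*d),.17])).tolist() for x in (-.137,-.06,-.17)])
i,c=grab('top','t3'); cv2.imwrite('pics/t3c.png',cv2.resize(i[170:280,360:500],None,fx=5.4,fy=5.4,interpolation=cv2.INTER_CUBIC))
```

```text
bore face [563. 267.] rod [[400.0, 293.0], [108.0, 339.0], [523.0, 275.0]]
```

View pics/s3d.png

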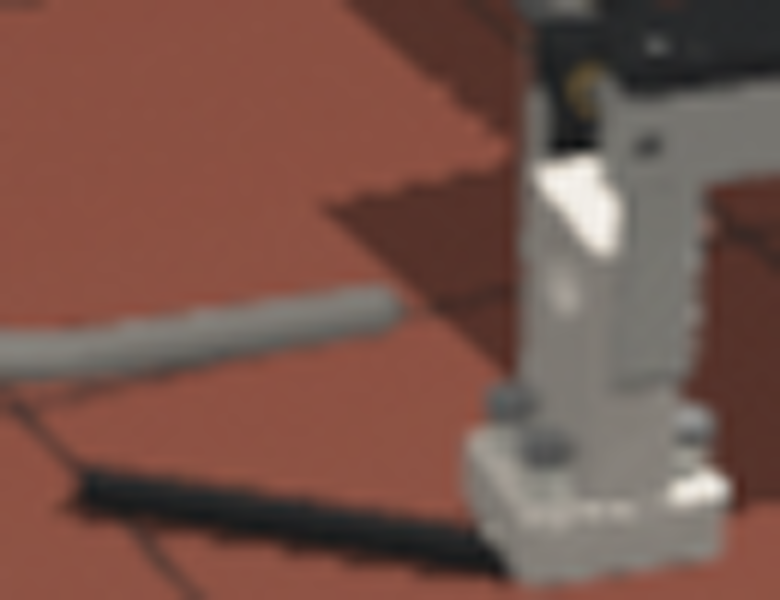

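View pics/t3c.png

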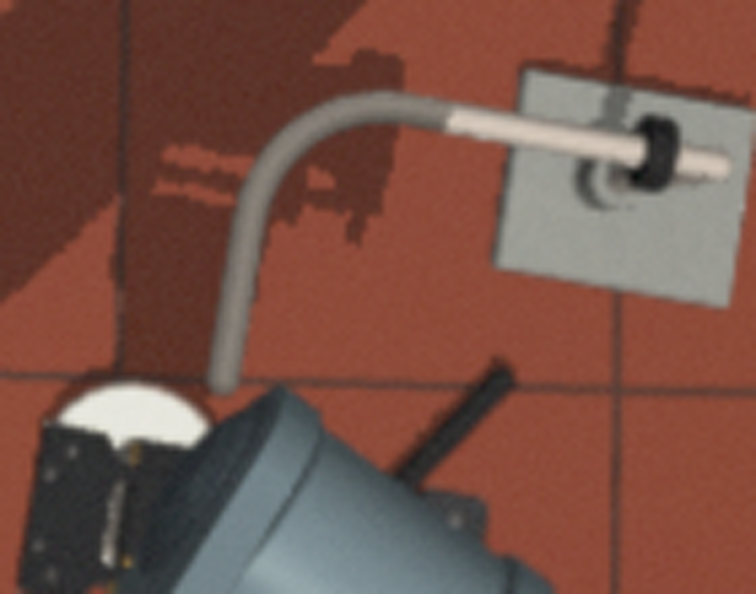

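Run:
```python
from h import *
i=cv2.imread('pics/w3.png'); c=load('w3')
for v in (350,360,370): print(v,i[v,300:340,0].tolist())
for v in (350,360,370):
    w=i[v].astype(int)[:,0]; 
print([ (v,onz(c,319,v,.17).round(4).tolist()) for v in (350,370)])
# carrier top edge columns near far/near edge
for v in (265,285): print(v,i[v,255:385,0].tolist())
X=np.array([.582,-.164]); a=np.radians(-8.5); d=np.array([np.cos(a),np.sin(a)])
print(plan([*(X-.18*d),.148],81.5))
cv2.imwrite('pics/w3c.png',cv2.resize(i[200:400,220:420],None,fx=3,fy=3,interpolation=cv2.INTER_CUBIC))
```

```text
350 [64, 64, 63, 64, 66, 66, 59, 74, 106, 124, 126, 134, 133, 134, 133, 133, 137, 138, 140, 141, 142, 139, 137, 132, 134, 133, 136, 134, 128, 127, 102, 68, 59, 64, 64, 63, 60, 62, 63, 62]
360 [65, 63, 63, 62, 66, 64, 64, 98, 141, 142, 150, 158, 164, 163, 167, 168, 172, 175, 176, 179, 180, 174, 172, 170, 171, 168, 169, 162, 156, 148, 120, 77, 58, 66, 65, 63, 62, 65, 61, 64]
370 [62, 62, 62, 65, 60, 62, 61, 81, 122, 143, 150, 157, 162, 163, 163, 167, 173, 173, 176, 178, 179, 177, 173, 170, 170, 169, 167, 162, 155, 144, 116, 69, 62, 63, 63, 61, 66, 62, 61, 62]
[(350, [0.4506, -0.1441, 0.17]), (370, [0.4651, -0.1462, 0.17])]
265 [201, 200, 201, 202, 201, 191, 126, 63, 55, 46, 142, 247, 255, 255, 255, 255, 255, 255, 255, 255, 255, 255, 255, 255, 255, 255, 255, 255, 255, 255, 255, 255, 255, 255, 255, 255, 255, 255, 255, 255, 255, 255, 255, 255, 255, 255, 255, 255, 255, 255, 255, 255, 255, 255, 255, 255, 255, 255, 255, 255, 255, 255, 255, 255, 255, 255, 255, 255, 255, 255, 255, 255, 255, 255, 255, 255, 255, 255, 255, 255, 255, 255, 255, 255, 255, 255, 255, 255, 255, 255, 255, 255, 255, 255,
[... 178 characters left out ...]
285 [54, 55, 53, 41, 39, 37, 36, 40, 39, 38, 28, 129, 241, 255, 255, 255, 255, 255, 255, 255, 255, 255, 255, 255, 255, 255, 255, 255, 255, 255, 255, 255, 255, 255, 255, 255, 255, 255, 255, 255, 255, 255, 255, 255, 255, 255, 255, 255, 255, 255, 255, 255, 255, 255, 255, 255, 255, 255, 255, 255, 255, 255, 255, 255, 255, 255, 255, 255, 255, 255, 255, 255, 255, 255, 255, 255, 255, 255, 255, 255, 255, 255, 255, 255, 255, 255, 255, 255, 255, 255, 255, 255, 255, 255, 255, 255, 255, 255, 255, 255, 255, 255, 255, 255, 255, 255, 255, 255, 255, 255, 255, 255, 255, 255, 255, 255, 237, 109, 28, 31, 38, 37, 36, 36, 39, 42, 56, 59, 53, 90]
(array([-0.11,  1.22,  0.16]), np.float64(0.001), np.float64(81.58))
```

View pics/w3c.png

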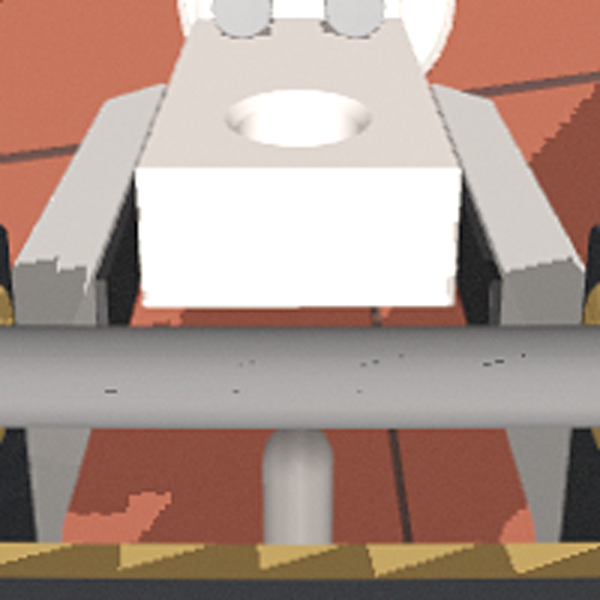

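The wrist view shows the rod's centre at column 319.0 and the carrier's centre at 319.2, so they line up to about 0.4 mm. The rod end is at (319,344), where the model predicted it. Threading now.

send_rows([
  {"tx":-0.05,"ty":0.5,"tz":0.08,"turn":0.001},
  {"tx":-0.05,"ty":1.5,"tz":0.1,"turn":0.001},
  {"tx":-0.05,"ty":2.5,"tz":0.1,"turn":0.001},
  {"tx":-0.05,"ty":3.5,"tz":0.1,"turn":0.001},
  {"tx":-0.05,"ty":4.2,"tz":0.1,"turn":0.001},
  {"tx":-0.05,"ty":4.9,"tz":0.1,"turn":0.001},
  {"tx":-0.05,"ty":5.6,"tz":0.1,"turn":0.001},
  {"tx":-0.05,"ty":6.0,"tz":0.1,"turn":0.001},
  {"tx":-0.05,"ty":6.0,"tz":0.1,"turn":0.001},
])

```text
t: 15.0
ee_pos: [0.4515, -0.1439, 0.1488]
orientation: [2.377, 2.049, 0.006]
force: [0.9, -0.1, -1.7]
width: 0.533
```

Run:
```python
from h import *
i,c=grab('wrist','w4'); i2,c2=grab('scene','s4'); s=ctrl.observe(); print(s['ee_pos'],s['t'],s['force'],s['torque'],s['width'])
cv2.imwrite('pics/w4c.png',cv2.hconcat([cv2.resize(i[200:400,220:420],(400,400)),cv2.resize(i2[95:165,280:350],(400,400),interpolation=cv2.INTER_CUBIC)]))
X=np.array([.582,-.164]); a=np.radians(-8.5); d=np.array([np.cos(a),np.sin(a)]);n=np.array([-d[1],d[0]])
p=np.array(s['ee_pos'])[:2]-X; print('stand xy',p@d,p@n)
```

```text
[ 0.45121201 -0.14374594  0.14875061] 15.1 [-0.69304752 -0.33456347 -1.75340895] [0.04607992 0.04858793 0.03549825] 0.5304809554775833
stand xy -0.13234514238305833 0.0006998941932348515
```

View pics/w4c.png

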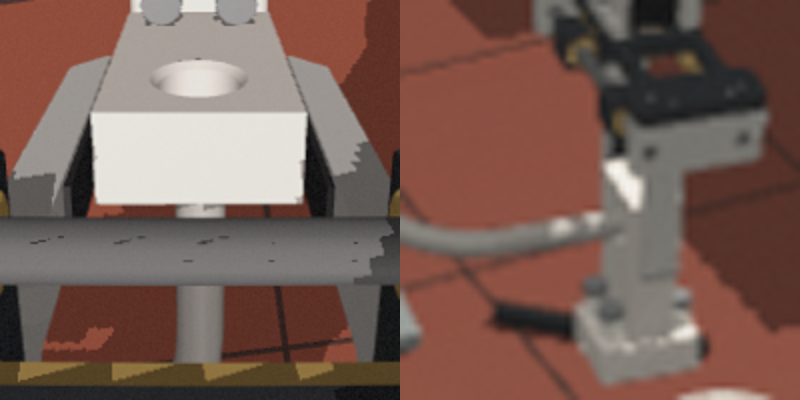

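send_rows([
  {"tx":0,"ty":0.6,"tz":0,"turn":0.001},
  {"tx":0,"ty":1.7,"tz":0,"turn":0.001},
  {"tx":0,"ty":2.8,"tz":0,"turn":0.001},
  {"tx":0,"ty":3.9,"tz":0,"turn":0.001},
  {"tx":0,"ty":5.0,"tz":0,"turn":0.001},
  {"tx":0,"ty":6.0,"tz":0,"turn":0.001},
  {"tx":0,"ty":6.8,"tz":0,"turn":0.001},
  {"tx":0,"ty":7.2,"tz":0,"turn":0.001},
  {"tx":0,"ty":7.2,"tz":0,"turn":0.001},
])

```text
t: 16.23
ee_pos: [0.5225, -0.1544, 0.1491]
orientation: [2.378, 2.048, 0.006]
force: [-0.1, -0.0, -1.6]
width: 0.529
```

```bash
cat > b.py <<'E'
from h import *
import sys
X=np.array([.582,-.164]); a=np.radians(-8.5); d=np.array([np.cos(a),np.sin(a)]);n=np.array([-d[1],d[0]])
s=ctrl.observe(); R,p=toolmat(s); psi=np.degrees(np.arctan2(R[1,0],R[0,0])); off=.0006
print('psi',psi,'t',s['t'],'f',np.round(s['force'],1),np.round(s['torque'],2),'z',p[2])
q=p[:2]-X; tx=np.array([np.cos(np.radians(psi)),np.sin(np.radians(psi))]); qb=q-off*tx; print('bore stand',qb@d*1000,qb@n*1000,'theta',81.5-psi)
def target(th,y=None):
    t=np.radians(th); c=np.array([-.06+.0595*np.sin(t),-.06+.0595*np.cos(t)])
    if th==0 : c[1]=0
    if y is not None: c=np.array([0,y])
    ps=81.5-th; P=X+c[0]*d+c[1]*n+off*np.array([np.cos(np.radians(ps)),np.sin(np.radians(ps))])
    return plan([*P,.1485],ps,s)[:2]
for th in range(0,91,5): print(th,*target(th))
for y in range(-60,-156,-10): print(y,*target(90,y/1000))
E
python3 b.py
```

```text
psi 81.46911555116897 t 16.225 f [-0.1 -0.  -1.6] [ 0.03 -0.01 -0.  ] z 0.14908134344054466
bore stand -60.24606573210796 0.11426436398299657 theta 0.030884448831031364
0 [-0.01  0.02  0.06] -0.001
5 [-0.08  0.55  0.06] 0.087
10 [-0.15  1.07  0.06] 0.174
15 [-0.27  1.58  0.07] 0.261
20 [-0.42  2.08  0.07] 0.349
25 [-0.62  2.56  0.07] 0.436
30 [-0.87  3.03  0.07] 0.523
35 [-1.15  3.47  0.07] 0.61
40 [-1.47  3.89  0.08] 0.698
45 [-1.82  4.27  0.08] 0.785
50 [-2.21  4.63  0.08] 0.872
55 [-2.62  4.95  0.08] 0.959
60 [-3.06  5.23  0.08] 1.047
65 [-3.53  5.47  0.08] 1.134
70 [-4.01  5.67  0.08] 1.221
75 [-4.51  5.83  0.08] 1.308
80 [-5.02  5.95  0.08] 1.396
85 [-5.54  6.01  0.08] 1.483
90 [-6.07  6.04  0.08] 1.57
-60 [-6.07  6.09  0.08] 1.57
-70 [-7.07  6.09  0.08] 1.57
-80 [-8.07  6.09  0.08] 1.57
-90 [-9.07  6.09  0.08] 1.57
-100 [-10.07   6.09   0.08] 1.57
-110 [-11.07   6.09   0.08] 1.57
-120 [-12.07   6.09   0.08] 1.57
-130 [-13.07   6.09   0.07] 1.57
-140 [-14.07   6.09   0.07] 1.57
-150 [-15.07   6.09   0.07] 1.57
```

send_rows([
  {"tx":-0.03,"ty":0.25,"tz":0.06,"turn":0.04},
  {"tx":-0.08,"ty":0.55,"tz":0.06,"turn":0.087},
  {"tx":-0.15,"ty":1.07,"tz":0.06,"turn":0.174},
  {"tx":-0.27,"ty":1.58,"tz":0.06,"turn":0.261},
  {"tx":-0.42,"ty":2.08,"tz":0.06,"turn":0.349},
  {"tx":-0.62,"ty":2.56,"tz":0.06,"turn":0.436},
  {"tx":-0.87,"ty":3.03,"tz":0.06,"turn":0.523},
  {"tx":-1.15,"ty":3.47,"tz":0.06,"turn":0.61},
  {"tx":-1.47,"ty":3.89,"tz":0.06,"turn":0.698},
  {"tx":-1.82,"ty":4.27,"tz":0.06,"turn":0.785},
  {"tx":-1.82,"ty":4.27,"tz":0.06,"turn":0.785},
])

```text
t: 17.6
ee_pos: [0.5619, -0.1789, 0.1487]
orientation: [2.982, 0.984, 0.007]
force: [0.4, -0.1, -2.1]
width: 0.536
```

```bash
python3 b.py
python3 - <<'E'
from h import *
i,c=grab('wrist','w5'); i2,c2=grab('scene','s5')
cv2.imwrite('pics/w5c.png',cv2.hconcat([cv2.resize(i[200:400,220:420],(400,400)),cv2.resize(i2[95:165,255:325],(400,400),interpolation=cv2.INTER_CUBIC)]))
E
```

```text
psi 36.53606197341097 t 17.6 f [ 0.4 -0.1 -2.1] [-0.08  0.   -0.  ] z 0.14865284088246106
bore stand -18.110249457810696 -18.08443009815314 theta 44.96393802658903
0 [-1.7  -4.28 -0.  ] -0.785
5 [-1.38 -3.86 -0.  ] -0.698
10 [-1.06 -3.45  0.  ] -0.61
15 [-0.78 -3.    0.  ] -0.523
20 [-0.54 -2.54  0.01] -0.436
25 [-0.34 -2.05  0.01] -0.348
30 [-0.18 -1.55  0.01] -0.261
35 [-0.07 -1.04  0.01] -0.174
40 [ 0.   -0.52  0.01] -0.087
45 [0.02 0.   0.02] 0.001
50 [0.   0.53 0.02] 0.088
55 [-0.07  1.05  0.02] 0.175
60 [-0.18  1.56  0.02] 0.262
65 [-0.34  2.06  0.02] 0.35
70 [-0.54  2.54  0.02] 0.437
75 [-0.78  3.01  0.02] 0.524
80 [-1.07  3.45  0.02] 0.611
85 [-1.38  3.86  0.02] 0.699
90 [-1.74  4.25  0.02] 0.786
-60 [-1.7   4.29  0.02] 0.786
-70 [-2.41  4.99  0.02] 0.786
-80 [-3.12  5.7   0.02] 0.786
-90 [-3.83  6.41  0.02] 0.786
-100 [-4.53  7.11  0.02] 0.786
-110 [-5.24  7.82  0.01] 0.786
-120 [-5.95  8.53  0.01] 0.786
-130 [-6.66  9.23  0.01] 0.786
-140 [-7.36  9.94  0.01] 0.786
-150 [-8.070e+00  1.065e+01  1.000e-02] 0.786
```

View pics/w5c.png

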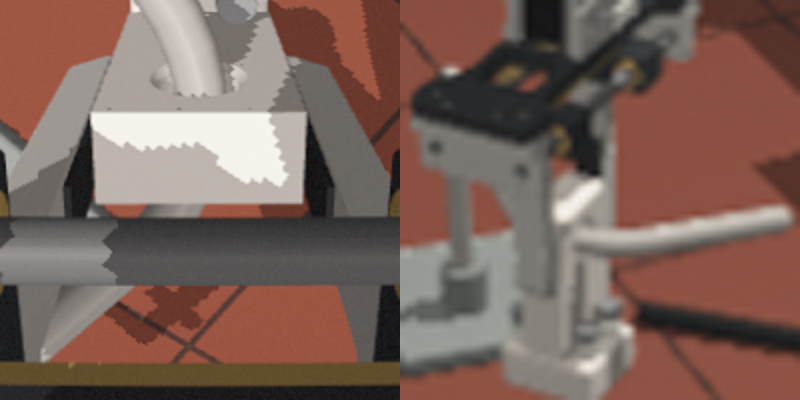

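The carrier is halfway round the bend with the rod centred in the hole. The force reading shows only its weight (about 2 N), so I'll continue.

send_rows([
  {"tx":0.02,"ty":0.25,"tz":0.02,"turn":0.04},
  {"tx":0,"ty":0.53,"tz":0.02,"turn":0.088},
  {"tx":-0.07,"ty":1.05,"tz":0.02,"turn":0.175},
  {"tx":-0.18,"ty":1.56,"tz":0.02,"turn":0.262},
  {"tx":-0.34,"ty":2.06,"tz":0.02,"turn":0.35},
  {"tx":-0.54,"ty":2.54,"tz":0.02,"turn":0.437},
  {"tx":-0.78,"ty":3.01,"tz":0.02,"turn":0.524},
  {"tx":-1.07,"ty":3.45,"tz":0.02,"turn":0.611},
  {"tx":-1.38,"ty":3.86,"tz":0.02,"turn":0.699},
  {"tx":-1.72,"ty":4.27,"tz":0.02,"turn":0.786},
  {"tx":-1.85,"ty":4.43,"tz":0.02,"turn":0.786},
  {"tx":-1.85,"ty":4.43,"tz":0.02,"turn":0.786},
])

```text
t: 19.2
ee_pos: [0.5733, -0.2252, 0.1484]
orientation: [-3.132, 0.231, -0.007]
force: [0.2, -0.2, -1.6]
width: 0.531
```

```bash
python3 b.py|sed -n '1,2p;22,$p'
python3 - <<'E'
from h import *
i,c=grab('wrist','w6'); i2,c2=grab('top','t6')
cv2.imwrite('pics/w6c.png',cv2.hconcat([cv2.resize(i[200:400,220:420],(400,400)),cv2.resize(i2[170:250,400:500],(400,320),interpolation=cv2.INTER_CUBIC).copy() if 0 else cv2.resize(i2[160:250,405:495],(400,400),interpolation=cv2.INTER_CUBIC)]))
E
```

```text
psi -8.425127880331049 t 19.2 f [ 0.2 -0.2 -1.6] [-0.04  0.12 -0.01] z 0.14839362472985598
bore stand -0.19952259002442943 -61.79795553739207 theta 89.92512788033105
-60 [ 0.02 -0.18 -0.01] 0.001
-70 [ 0.02  0.82 -0.01] 0.001
-80 [ 0.02  1.82 -0.01] 0.001
-90 [ 0.02  2.82 -0.01] 0.001
-100 [ 0.02  3.82 -0.02] 0.001
-110 [ 0.01  4.82 -0.02] 0.001
-120 [ 0.01  5.82 -0.02] 0.001
-130 [ 0.01  6.82 -0.02] 0.001
-140 [ 0.01  7.82 -0.02] 0.001
-150 [ 0.01  8.82 -0.02] 0.001
```

View pics/w6c.png

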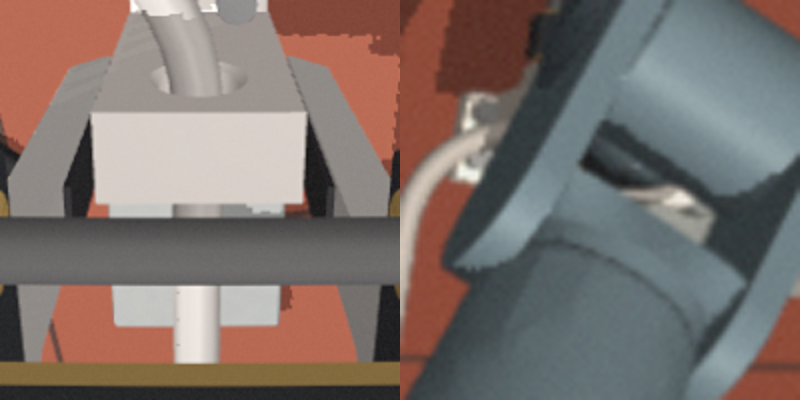

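send_rows([
  {"tx":-0.03,"ty":0.6,"tz":0,"turn":0.001},
  {"tx":-0.06,"ty":1.6,"tz":0,"turn":0.001},
  {"tx":-0.06,"ty":2.7,"tz":0,"turn":0.001},
  {"tx":-0.06,"ty":3.8,"tz":0,"turn":0.001},
  {"tx":-0.06,"ty":4.9,"tz":0,"turn":0.001},
  {"tx":-0.06,"ty":6.0,"tz":0,"turn":0.001},
  {"tx":-0.06,"ty":7.0,"tz":0,"turn":0.001},
  {"tx":-0.06,"ty":7.7,"tz":0,"turn":0.001},
  {"tx":-0.06,"ty":8.1,"tz":0,"turn":0.001},
  {"tx":-0.06,"ty":8.4,"tz":0,"turn":0.001},
  {"tx":-0.06,"ty":8.4,"tz":0,"turn":0.001},
])

```text
t: 20.68
ee_pos: [0.5604, -0.308, 0.1483]
orientation: [-3.132, 0.232, -0.007]
force: [-0.9, -0.6, -1.1]
width: 0.533
```

```bash
python3 b.py|sed -n '1,2p;30,$p'
python3 - <<'E'
from h import *
i,c=grab('wrist','w7'); i2,c2=grab('scene','s7')
cv2.imwrite('pics/w7c.png',cv2.hconcat([cv2.resize(i[200:400,220:420],(400,400)),cv2.resize(i2[85:155,240:310],(400,400),interpolation=cv2.INTER_CUBIC)]))
E
```

```text
psi -8.484099360576094 t 20.675 f [-0.9 -0.6 -1.1] [-0.06  0.14  0.06] z 0.14828294263239514
bore stand -0.6868102396413046 -145.5847175784742 theta 89.9840993605761
-140 [ 0.07 -0.56 -0.02] 0.0
-150 [ 0.07  0.44 -0.02] 0.0
```

View pics/w7c.png

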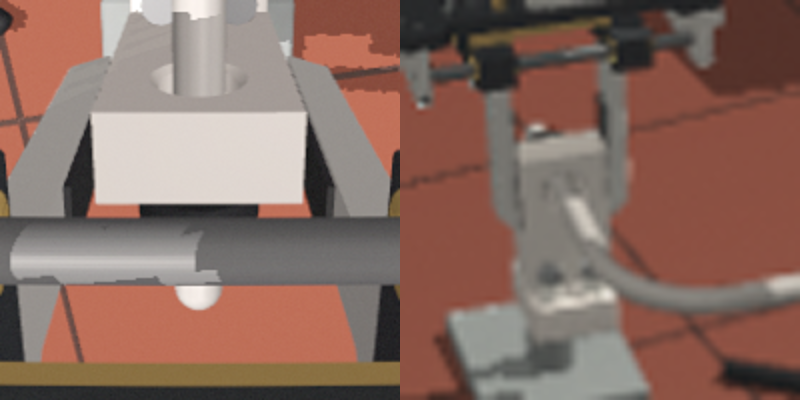

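The carrier is just short of the collar, the dark band at panel (200,210), with the rod centred in the hole. I'll lower it until the rod takes the weight.

send_rows([
  {"tx":0,"ty":0.1,"tz":0.1,"turn":0},
  {"tx":0,"ty":0.2,"tz":0.2,"turn":0},
  {"tx":0,"ty":0.2,"tz":0.3,"turn":0},
  {"tx":0,"ty":0.2,"tz":0.3,"turn":0},
])

```text
t: 21.28
ee_pos: [0.5601, -0.3097, 0.1451]
orientation: [-3.132, 0.232, -0.007]
force: [-0.7, 0.0, -2.0]
width: 0.533
```

send_rows([
  {"tx":0,"ty":0.05,"tz":0,"turn":0},
  {"tx":0,"ty":0.1,"tz":0,"turn":0},
  {"tx":0,"ty":0.15,"tz":0,"turn":0},
  {"tx":0,"ty":0.2,"tz":0,"turn":0},
  {"tx":0,"ty":0.2,"tz":0,"turn":0},
])

```text
t: 21.9
ee_pos: [0.5598, -0.3117, 0.1451]
orientation: [-3.132, 0.232, -0.007]
force: [0.9, 0.8, -1.6]
width: 0.536
```

send_rows([
  {"tx":0,"ty":0.05,"tz":0,"turn":0},
  {"tx":0,"ty":0.1,"tz":0,"turn":0},
  {"tx":0,"ty":0.15,"tz":0,"turn":0},
  {"tx":0,"ty":0.2,"tz":0,"turn":0},
  {"tx":0,"ty":0.2,"tz":0,"turn":0},
])

```text
t: 22.52
ee_pos: [0.5595, -0.3137, 0.1451]
orientation: [-3.132, 0.232, -0.007]
force: [0.5, 0.3, -2.4]
width: 0.53
```

send_rows([
  {"tx":0,"ty":0.05,"tz":0,"turn":0},
  {"tx":0,"ty":0.1,"tz":0,"turn":0},
  {"tx":0,"ty":0.1,"tz":0,"turn":0},
])

```text
t: 22.9
ee_pos: [0.5595, -0.3137, 0.1451]
orientation: [-3.13, 0.232, -0.006]
force: [-0.7, 5.4, 0.1]
width: 0.534
```

send_rows([
  {"tx":0,"ty":0.03,"tz":0.05,"turn":0},
  {"tx":0,"ty":0.03,"tz":0.1,"turn":0},
  {"tx":0,"ty":0.03,"tz":0.1,"turn":0},
])

```text
t: 23.28
ee_pos: [0.5596, -0.3137, 0.1444]
orientation: [-3.129, 0.232, -0.007]
force: [-1.1, 4.6, 0.6]
width: 0.534
```

```bash
python3 b.py|sed -n '1,2p'
python3 - <<'E'
from h import *
i,c=grab('wrist','w8'); i2,c2=grab('scene','s8')
cv2.imwrite('pics/w8c.png',cv2.hconcat([cv2.resize(i[200:400,220:420],(400,400)),cv2.resize(i2[85:155,240:310],(400,400),interpolation=cv2.INTER_CUBIC)]))
E
```

```text
psi -8.465825023841168 t 23.275 f [-1.1  4.6  0.6] [ 0.8   0.09 -0.05] z 0.1443652373308468
bore stand -0.5814808386329495 -151.36912484982014 theta 89.96582502384116
```

View pics/w8c.png

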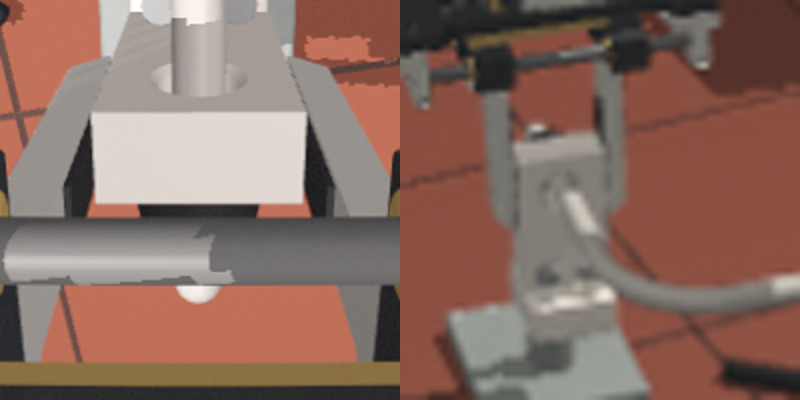

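send_rows([
  {"tx":0,"ty":0,"tz":0,"turn":0},
  {"tx":0,"ty":0,"tz":0,"turn":0},
  {"tx":0,"ty":0,"tz":0,"turn":0},
  {"tx":0,"ty":0,"tz":0,"turn":0},
], claw=0.25)

```text
t: 23.88
ee_pos: [0.5596, -0.314, 0.1444]
orientation: [-3.13, 0.232, -0.007]
force: [-0.5, -0.7, 0.5]
width: 0.75
```

```bash
python3 b.py|sed -n '1,2p'
python3 - <<'E'
from h import *
i,c=grab('wrist','w9'); i2,c2=grab('scene','s9')
cv2.imwrite('pics/w9c.png',cv2.hconcat([cv2.resize(i[200:400,220:420],(400,400)),cv2.resize(i2[85:155,240:310],(400,400),interpolation=cv2.INTER_CUBIC)]))
print(ctrl.observe()['width'])
E
```

```text
psi -8.474067378084854 t 23.875 f [-0.5 -0.7  0.5] [-0.05  0.07  0.05] z 0.144355324610763
bore stand -0.5830788433811042 -151.65799316106657 theta 89.97406737808485
0.7467007830001582
```

View pics/w9c.png

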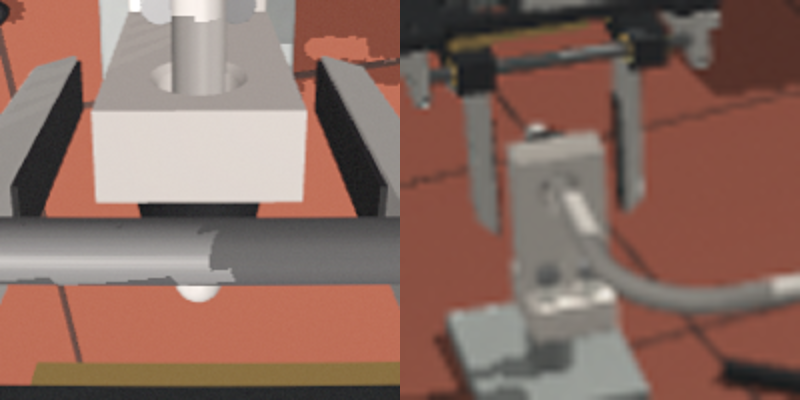

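The carrier is released and hanging level on the rod, clear of both fingers. I'll raise the gripper straight up, then look at the gap to the collar.

send_rows([
  {"tx":0,"ty":0,"tz":-0.5,"turn":0},
  {"tx":0,"ty":0,"tz":-1.5,"turn":0},
  {"tx":0,"ty":0,"tz":-3,"turn":0},
  {"tx":0,"ty":0,"tz":-5,"turn":0},
  {"tx":0,"ty":0,"tz":-7.5,"turn":0},
  {"tx":0,"ty":0,"tz":-10,"turn":0},
  {"tx":0,"ty":0,"tz":-12,"turn":0},
  {"tx":0,"ty":0,"tz":-13,"turn":0},
  {"tx":-3,"ty":0,"tz":-13,"turn":0},
  {"tx":-6,"ty":-2,"tz":-13,"turn":0},
  {"tx":-9,"ty":-4,"tz":-13,"turn":0},
  {"tx":-11,"ty":-5,"tz":-13,"turn":0},
  {"tx":-11,"ty":-5,"tz":-13,"turn":0},
])

```text
t: 25.6
ee_pos: [0.4569, -0.248, 0.2741]
orientation: [-3.13, 0.232, -0.007]
force: [-0.7, -0.9, -0.1]
width: 0.745
```

Run:
```python
from h import *
i,c=grab('wrist','w10'); i2,c2=grab('scene','s10'); i3,c3=grab('top','t10'); s=ctrl.observe(); print(s['ee_pos'],s['t'])
a=cv2.resize(i2[85:160,235:310],(400,400),interpolation=cv2.INTER_CUBIC); b=cv2.resize(i3[160:240,410:510],(400,400),interpolation=cv2.INTER_CUBIC)
cv2.imwrite('pics/x10.png',cv2.hconcat([a,b]))
```

```text
[ 0.4579559  -0.24900763  0.27403044] 25.75
```

View pics/w10.png

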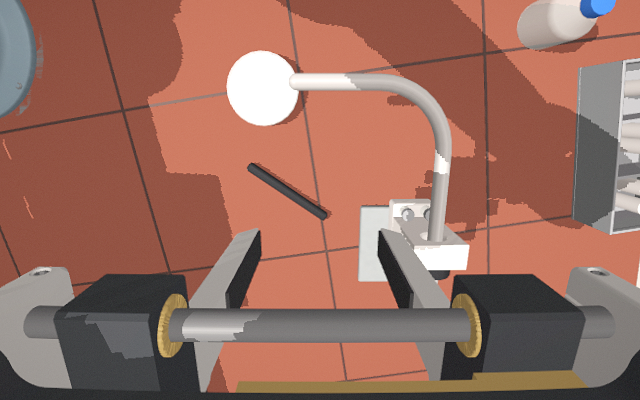

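View pics/x10.png

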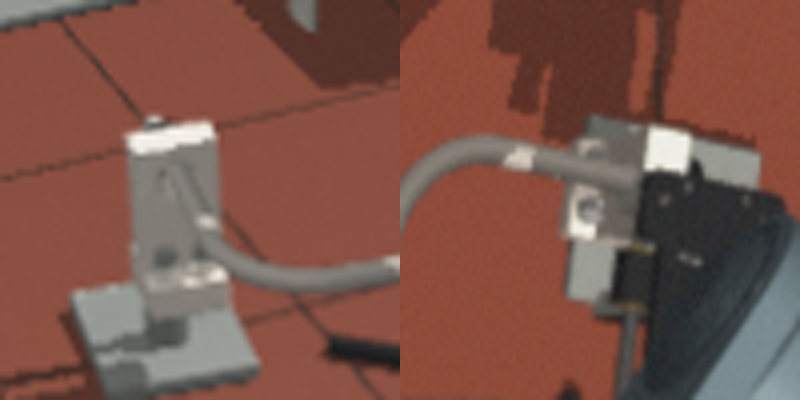

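The carrier hangs upright near the collar, but these views hide the gap. I'll put the wrist camera directly over it.

Run:
```python
from h import *
print(plan([.543,-.42,.275],-8.5))
```

```text
(array([10.93, 15.66, -0.11]), np.float64(0.0), np.float64(-8.48))
```

send_rows([
  {"tx":1,"ty":1.5,"tz":0,"turn":0},
  {"tx":3,"ty":4.5,"tz":0,"turn":0},
  {"tx":5.5,"ty":8,"tz":0,"turn":0},
  {"tx":8,"ty":11.5,"tz":0,"turn":0},
  {"tx":10,"ty":14.3,"tz":0,"turn":0},
  {"tx":10.9,"ty":15.6,"tz":0,"turn":0},
  {"tx":10.9,"ty":15.6,"tz":0,"turn":0},
  {"tx":10.9,"ty":15.6,"tz":0,"turn":0},
])

```text
t: 26.75
ee_pos: [0.5428, -0.4191, 0.2734]
orientation: [-3.129, 0.232, -0.006]
force: [-0.4, -0.0, -1.0]
width: 0.749
```

Run:
```python
from h import *
i,c=grab('wrist','w11')
X=np.array([.582,-.164]); a=np.radians(-8.5); d=np.array([np.cos(a),np.sin(a)]);n=np.array([-d[1],d[0]])
for y in (-.165,-.177): print(proj(c,[*(X+y*n),.187]))
u,v=proj(c,[*(X-.165*n),.187]).astype(int); u0=max(0,u-50);v0=max(0,v-50)
print(u0,v0); cv2.imwrite('pics/w11c.png',cv2.resize(i[v0:v0+100,u0:u0+100],(600,600),interpolation=cv2.INTER_CUBIC))
```

```text
[320.22706464  90.41410132]
[320.20471426 106.06104328]
270 40
```

View pics/w11c.png

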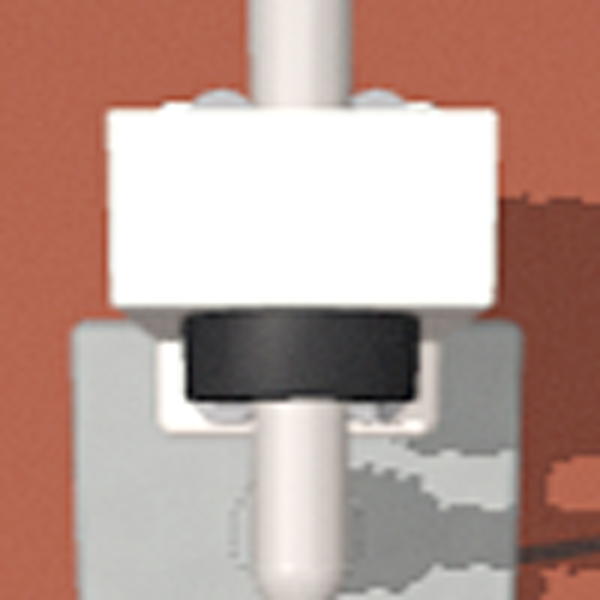

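The carrier's plate meets the collar with no visible gap, at crop (300,308), and it hangs level. Last, I'll check that nothing else moved.

Run:
```python
from h import *
i,c=grab('top','t12'); j,_=grab('scene','s12')
cv2.imwrite('pics/x12.png',cv2.resize(i,(640,400))); s=ctrl.observe(); print(s['t'],s['ee_pos'],np.round(s['qd'],3))
for n,a,b in (('top',i,cv2.imread('pics/top0.png')),('scene',j,cv2.imread('pics/scene0.png'))):
    d=(np.abs(a.astype(int)-b).max(2)>40).astype(np.uint8); d=cv2.morphologyEx(d,cv2.MORPH_OPEN,np.ones((3,3)))
    N,_,st,_=cv2.connectedComponentsWithStats(d); print(n,[x.tolist() for x in st[1:] if x[4]>25])
```

```text
26.9 [ 0.54277227 -0.41876908  0.27410852] [ 0.001 -0.005  0.     0.     0.002 -0.001]
top [[453, 0, 22, 3, 54], [476, 61, 66, 89, 3297], [384, 101, 90, 47, 2680], [341, 107, 42, 39, 905], [460, 145, 7, 4, 28], [308, 146, 75, 65, 3086], [384, 148, 28, 57, 877], [458, 151, 8, 4, 27], [400, 152, 240, 248, 21847], [405, 154, 27, 20, 251], [446, 161, 23, 27, 411], [102, 172, 92, 62, 3230], [241, 172, 17, 13, 175], [458, 184, 25, 25, 336], [239, 186, 15, 10, 97], [399, 188, 50, 53, 378], [226, 199, 22, 13, 239], [460, 199, 6, 8, 38], [451, 202, 7, 6, 32], [195, 214, 93, 23, 1454], [323, 215, 24, 23, 375], [90, 219, 10, 12, 99], [86, 233, 14, 38, 327], [102, 234, 62, 50, 1175], [168, 235, 25, 9, 150], [195, 236, 22, 13, 238], [235, 237, 48, 24, 792], [317, 239, 28, 33, 542], [205, 251, 23, 16, 238], [260, 263, 20, 28, 287], [323, 277, 17, 14, 144], [355, 291, 25, 28, 165], [5, 334, 12, 12, 98], [236, 339, 33, 25, 175], [33, 340, 9, 6, 40], [17, 342, 8, 5, 28], [261, 345, 13, 10, 68], [14, 346, 9, 6, 34], [4, 349, 26, 21, 337], [286, 348, 28, 19, 292], [74, 353, 10, 8, 41], [51, 354, 25, 18
[... 232 characters left out ...]
3, 7, 38, 140], [249, 19, 12, 12, 101], [266, 25, 16, 19, 178], [468, 49, 7, 15, 74], [572, 55, 68, 180, 6602], [630, 95, 6, 6, 29], [471, 106, 21, 29, 271], [259, 108, 17, 21, 182], [143, 145, 69, 30, 724], [255, 153, 7, 5, 29], [238, 158, 23, 10, 143], [190, 162, 134, 72, 2996], [244, 179, 19, 8, 89], [374, 189, 11, 9, 65], [325, 198, 44, 13, 435], [398, 214, 17, 9, 102], [572, 216, 18, 30, 249], [228, 221, 12, 14, 117], [412, 225, 15, 14, 126], [356, 226, 54, 27, 675], [598, 240, 42, 39, 572], [341, 262, 16, 10, 110], [327, 267, 16, 13, 140], [383, 269, 37, 46, 890], [423, 281, 10, 18, 122], [390, 304, 111, 68, 4134], [50, 319, 8, 18, 106], [485, 336, 11, 19, 65], [470, 350, 51, 29, 562]]
```

View pics/s12.png

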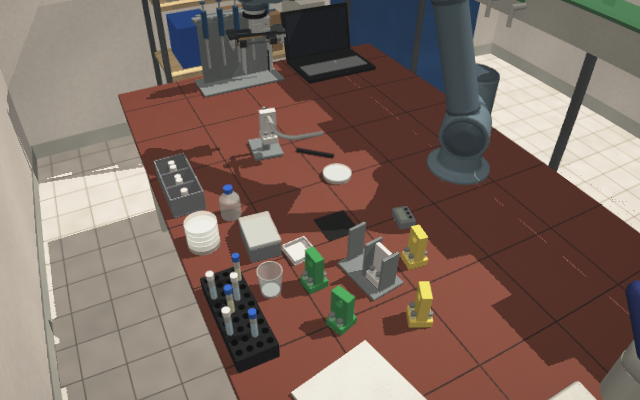

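View pics/x12.png

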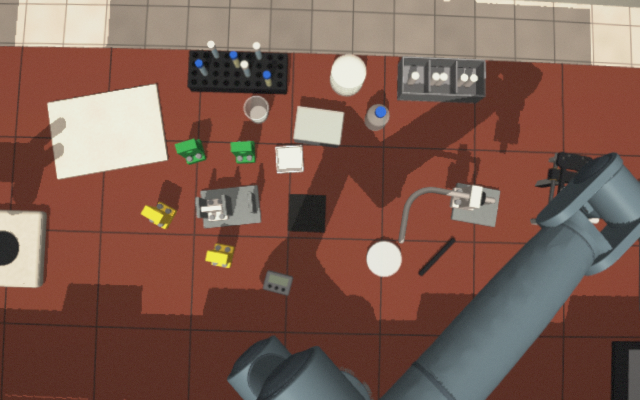

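The blank is still in its bay at top view (213,207). The petri dish (384,259), pen, timer, dish, beaker, bottle and tip box show at the same pixels as before. What differs is the arm, its shadows and the carrier. Handing in.

```bash
python3 -c "
from rig import ctrl
print(ctrl.close_job())"
```

```text
the job is handed in; nothing more can be done
None
```

The drilled white carrier is on the bent rod, hanging by itself against the black stop collar. I handed the job in at about 27 s of the 66 s allowed.

I pinched the carrier through its plate, lifted it out of the bay and set it on the mat. I then regripped it by its narrow sides, threaded it onto the open end, and slid it round the bend to the collar. Force readings, taken at the end of each move, stayed near the carrier's weight (about 2 N) on the rod. They rose to about 5 N when it touched the collar.

**Last checks:**
- **Carrier:** a close view from above shows the plate against the collar with no visible gap, hanging level, with the gripper well clear.
- **Everything else:** the blank is still in its bay, and by eye the other items sit at the same places as in the first pictures. The automatic before/after comparison was cluttered by the arm and its shadows, so it settled nothing.
- **Disagreement:** contact came at -151.4 mm by my measurement, where -153 mm was expected. That 1.6 mm is within the 2 mm camera calibration. The scene camera also showed the rod about 1 pixel lower than I had worked out, and I saw no effect from it.

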